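# Clear the weight and hold the panel painting level above its rests

## Robot

A 6-joint arm with a two-finger parallel gripper is mounted at the origin on the work surface. World frame = base frame: x ahead of the robot, y to its left, z up, the work surface at z = 0. Lengths are in m, angles in rad, forces in N, time in s.
With the tool pointing down it reaches from about 0.35 to 0.775 m from the base axis. Payload 5.5 kg.
Tool frame: the origin (TCP) lies at the very end of the fingers, on their centre line; the grasp point (between the pads) lies 19 mm behind it; z points along the fingers, x is the direction in which the jaws open and shut, and the axes are right-handed (so a half turn about z gives the same grasp; the last joint's range is limited). The gripper opens to 85 mm and grips with 20 to 120 N. Pads are 22 mm wide; open, the fingers measure 114 mm over their backs; the gripper's body (76 mm by 85 mm) begins 54 mm behind the grasp point. The pads swing forward as they close: fully open they stand 13 mm farther back than shut.
Start: joints at [-1.447, 0.313, 0.046, 1.304, 0, 1.431], TCP at [0.15, -0.555, 0.231] pointing down, gripper open.
Joint ranges: [-2.76, 2.76], [-0.86, 1.69], [-1.03, 1.26], [-2.2, 2.34], [-1.47, 1.5], [-3.14, 3.14]. Speed limits (rad/s): [2.57, 2.57, 3.14, 3.14, 3.14, 3.14].

## Interface

Orientations are given as a unit quaternion [w, x, y, z].
In Python, from workcell import monitor, eyes, ticket gives the robot as it stands.
- The arm moves only by the tool send_rows, never from a script. Its argument "targets" is a list of rows, each a list of 5 numbers: the shift along the world's x, y, z in m, then the turn about the world's z in degrees, then the closure in counts, from 0 (fully open) to 255 (shut). A call has 1 to 12 rows; each row shifts and turns the commanded pose from where the row before left it; what a row does not reach is not made up. A row lasts 1/10 s, in which the tool goes at most 50 mm and 8.59 degrees, less where a joint would pass 70% of its speed; a pose out of reach is approached as far as the arm can. A call is refused whole if a number of a shift passes 0.05 or a number of a turn 8.59, either way. A call with a gripper value outside its range is refused whole. The fingers move at their own pace and stop on an object; "newtons" is the grip in N (left out, the last holds). Time passes only in rows, so rows that do not move let the fingers close. It gives the time, the measured TCP pose, the force and the opening at its end, in the units of the state.
- monitor.get_state(): the state, without advancing time (a new reading comes with each control period).
- eyes.read_camera(name): name is "side" or "top"; returns a dict with "img" (400x640x3 uint8, red, green, blue), "z_map" (400x640 float32, m along the optical axis (not along the pixel's ray), 0 where there is no reading), "camera_matrix" (3x3 intrinsics, pixels), "pose" (4x4, takes a point from camera to world coordinates). Camera axes: x right, y down, z forward; pixel columns grow to the right and rows downward; lengths in m; the calibration is good to about 2 mm. A picture is of the moment at which its call begins.
- ticket.hand_in(): hands the job in, once; it reports no verdict.
Trained networks look in the newest picture that a camera, given by its name, has taken for a name from the list of things; names that differ only in an ending like _2 or _b are one class to them, and where a whole thing is asked for, a point or a joint stands for the part that bears it (a point fixed in the world has none). Each returns a list of dicts, best first, with "conf" (0 to 1); they miss things now and then, are a little off and sometimes report something else, mostly with a low value. They report only what shows in the picture. A call takes as long as a camera call. They do not tell look-alikes from the thing itself.
- eyes.spot_in(name, camera): "xyz" ([x, y, z] in m, in world coordinates, good to about 4 mm: the middle of the surface that is visible of it).
- eyes.tip_of(name, camera): "xyz" ([x, y, z] in m, in world coordinates, good to about 4 mm: a listed point, or the origin of a listed thing).
The state is a dict: "clock": time; "joint_pos": joint angles; "qvel": joint speeds; "tau": joint torques, N m; "tcp_pos": TCP position; "orientation": TCP orientation; "wrist_force": force on the tool from outside, world axes, zero at the start; "ft_torque": the same for the moment, N m; "finger_gap": finger opening in m.
Only numpy, scipy, OpenCV 4.12 (cv2) and the standard library are available. Lean on these libraries where they do the work, as an engineer would, in place of code of your own. Each camera call takes 0.05 s, during which the arm holds its last target.

## Task

I want to change the felt on the rests under this little framed panel painting: first take the steel weight off it and stand it upright in the shallow felt-lined tray, then grip the frame by its long edges and lift it straight up, at least 10 cm clear of the rests. Finish still holding it there in the gripper, steady and level above its rests; do not put it down, drop or tip anything, and leave the jar, the brush and the tin where they are.

Things in the scene. Friction and masses are not known exactly. Their poses are not given: they have to be found in the camera images.
- painting: Long narrow panel painting in a brown wooden frame with a thin gilt line, 60 mm (its own x) by 200 mm (its own y), 22 mm thick, 0.2 to 0.45 kg, lying face up across the two rests of the cradle. Origin: centre of its underside; z up. It balances at its middle; the painted face lies 18 mm above the underside, 4 mm below the top of the 10 mm wide frame border. Between the two rests its middle hangs free, so fingers can go down past both long edges there.
- weight: Knobbed steel weight, 50 mm tall, about 0.2 kg, standing on the painted face anywhere along it up to 60 mm from its middle: round foot 30 mm in diameter and 24 mm tall, thin neck, round knob 22 mm in diameter from 35 to 50 mm above the foot's underside. Origin: centre of its underside; z up.
- cradle: Fixed cradle the painting lies on: plywood base board 90 mm (x) by 200 mm (y), 8 mm thick, with two felt-topped wooden rests, each 80 mm (x) by 30 mm (y), centred 70 mm either side of the middle along y; their tops are 50 mm above the table, 110 mm free between them. Origin: centre of the base board's underside, on the table. The painting lies along it to within some 10 mm and a few degrees.
- tray: Fixed shallow square tray of light wood, grey felt inside, 120 by 120 mm outside, 15 mm tall, walls and floor 5 mm thick (inside 110 by 110 mm, 10 mm deep). Origin: centre of its underside, on the table; sides along its x and y. It may stand to the left or to the right of the cradle.
- jar: Bystander: lidded amber glass jar with a paper label, 54 mm in diameter, 75 mm tall, beyond the work on the side away from the robot. Origin: centre of its underside.
- brush: Bystander: flat brush, dark wooden handle, steel ferrule and grey bristles, 190 mm long, lying on the table beyond the work on the side away from the robot. Origin: near its middle, on the table; x along the brush.
- tin: Bystander: plain round aluminium tin, 60 mm in diameter, 30 mm tall, on the table to the left of the work (as the robot sees it). Origin: centre of its underside.
Things that resemble listed ones, but are neither listed nor needed, are in the scene too. Several things have the shape of the weight; the one meant has the colours described above.

How it is judged:
On the way, in this order (a step that is already met when the one before it is completed fails the run):
1. the weight stands upright in the tray, let go, while the painting still lies on its rests (horizontal distance between weight and tray below 0.058 m and z of weight in the frame of tray below 0.01 m and angle between weight's own z axis and vertical below 0.15 rad and contact force between weight and the fingers below 0.05 N and linear speed of weight below 0.02 m/s and contact force between painting and cradle above 0.5 N), for 0.2 s.
2. the painting is held level in the fingers, at least about 10 cm clear above the rests (height (world z) of painting above 0.145 m and angle between painting's own z axis and vertical below 0.09 rad and horizontal distance between painting and cradle below 0.06 m and contact force between painting and the fingers above 1 N and contact force between painting and cradle below 0.05 N), for 0.2 s.
At the end, for the whole second after the job is handed in: Painting held by the fingers, underside over 145 mm above the table (95 mm above the rests), within 0.09 rad of level, within 60 mm (horizontally) of the cradle's middle, under 20 mm/s and 0.1 rad/s, touching no rest; weight upright on the tray floor, let go, at rest (all of step 2 and horizontal distance between weight and tray below 0.058 m and z of weight in the frame of tray below 0.01 m and angle between weight's own z axis and vertical below 0.15 rad and contact force between weight and the fingers below 0.05 N and linear speed of each of painting, weight below 0.02 m/s and angular speed of painting below 0.1 rad/s); the arm keeps its last pose, push and grip.
It fails at once if the jar, the brush or the tin is knocked more than 30 mm from its place (distance of any of jar, brush, tin from where it was at the start of the episode above 0.03 m).
It fails at once if the painting is tipped (more than about 20 degrees) (angle between painting's own z axis and vertical above 0.35 rad).
It fails at once if the weight is tipped over (angle between weight's own z axis and vertical above 0.7 rad).
It fails at once if the weight or the painting is dropped (faster than 0.6 m/s out of the fingers) ((linear speed of weight above 0.6 m/s and contact force between weight and the fingers below 0.01 N) or (linear speed of painting above 0.6 m/s and contact force between painting and the fingers below 0.01 N)).
It also fails if it takes over 58 s, if anything falls off the work surface, if the arm or the gripper's body presses on something with over 40 N, if the wrist force passes 120 N, or if a joint passes its speed limit or range.

## Working session

There is one attempt and no reset: what is moved stays moved. The work goes in short steps, Python scripts to look and compute and a tool call to move; the robot and the scene stay as the last step left them, time stands still between calls to the robot, and variables do not carry over. Pictures are saved under pics/ and viewed, and the job is handed in when it is done.

Besides the shell and the picture viewer there is one more tool, called after "Call:" by a JSON object that holds its "fn" and its "kwargs", one argument or row to a line. send_rows: Moves the arm, as the interface text tells. Its arguments: {"type":"object","properties":{"targets":{"type":"array"},"newtons":{"type":"number"}},"required":["targets"]}

```bash
mkdir -p pics
cat > h.py <<'E'
from workcell import monitor, eyes, ticket
import numpy as np, cv2
def shot(c,fn):
    r=eyes.read_camera(c); cv2.imwrite('pics/'+fn,r['img'][:,:,::-1]); np.savez('pics/'+fn[:-4]+'.npz',**r); return r
def cloud(r):
    K=r['camera_matrix'];z=r['z_map'];v,u=np.mgrid[:z.shape[0],:z.shape[1]]
    P=np.stack([(u-K[0,2])*z/K[0,0],(v-K[1,2])*z/K[1,1],z],-1)
    return P@r['pose'][:3,:3].T+r['pose'][:3,3]
def pix(r,p):
    K=r['camera_matrix'];T=np.linalg.inv(r['pose']);q=T[:3,:3]@np.array(p)+T[:3,3];q=K@q;return (q[:2]/q[2]).round(0).tolist()
E
python3 - <<'E'
from h import *
for c in('top','side'):
    r=shot(c,c+'1.png')
    for n in('painting','weight','cradle','tray','jar','brush','tin'):
        for f in('spot_in','tip_of'):
            for d in getattr(eyes,f)(n,c): print(c,n,f,np.round(d['xyz'],3),round(d['conf'],2),pix(r,d['xyz']))
s=monitor.get_state();print(s['clock'],s['tcp_pos'],s['orientation'],s['finger_gap'],s['joint_pos'])
E
```

```text
top painting spot_in [0.592 0.12  0.066] 0.67 [288.0, 213.0]
top painting spot_in [0.622 0.377 0.028] 0.42 [171.0, 205.0]
top painting tip_of [0.596 0.13  0.052] 0.68 [284.0, 212.0]
top weight spot_in [0.593 0.148 0.114] 0.69 [272.0, 210.0]
top weight spot_in [0.712 0.202 0.025] 0.68 [252.0, 163.0]
top weight spot_in [0.47  0.151 0.055] 0.6 [274.0, 273.0]
top weight tip_of [0.596 0.147 0.069] 0.65 [275.0, 212.0]
top weight tip_of [0.471 0.152 0.001] 0.64 [276.0, 272.0]
top weight tip_of [0.718 0.201 0.   ] 0.53 [254.0, 163.0]
top cradle spot_in [0.558 0.139 0.009] 0.75 [281.0, 232.0]
top cradle tip_of [0.591 0.134 0.003] 0.89 [284.0, 218.0]
top tray spot_in [ 0.512 -0.134  0.002] 0.9 [405.0, 250.0]
top tray tip_of [ 0.515 -0.131 -0.004] 0.86 [403.0, 249.0]
top jar spot_in [ 0.769 -0.1    0.076] 0.76 [390.0, 128.0]
top jar spot_in [0.591 0.147 0.115] 0.58 [272.0, 211.0]
top jar tip_of [ 0.781 -0.108 -0.002] 0.73 [386.0, 134.0]
top brush spot_in [0.748 0.099 0.019] 0.86 [298.0, 148.0]
top brush spot_in [ 0.771 -0.101  0.077] 0.57 [390.0, 127.0]
top brush tip_of [0.772 0.095 0.004] 0.73
[... 791 characters left out ...]
ide cradle tip_of [ 0.591  0.126 -0.002] 0.58 [329.0, 247.0]
side tray tip_of [ 0.511 -0.129 -0.001] 0.94 [367.0, 186.0]
side jar spot_in [ 0.777 -0.086  0.048] 0.97 [260.0, 172.0]
side jar tip_of [ 0.778 -0.104 -0.   ] 0.73 [262.0, 186.0]
side brush spot_in [0.744 0.105 0.018] 0.92 [258.0, 229.0]
side brush spot_in [ 0.511 -0.128  0.006] 0.18 [367.0, 184.0]
side tin spot_in [0.622 0.392 0.033] 0.92 [297.0, 332.0]
side tin tip_of [0.622 0.378 0.003] 0.77 [299.0, 338.0]
1.5 [ 0.14991678 -0.55515613  0.23133235] [ 5.08386789e-05  7.93963709e-01 -6.07965152e-01  2.51385777e-05] 0.08540398521523725 [-1.44659740e+00  3.13193364e-01  4.61131522e-02  1.30360839e+00
 -3.55165745e-05  1.43118927e+00]
```

View crops.

Run:
```python
import cv2,numpy as np
a=cv2.imread('pics/top1.png');b=cv2.imread('pics/side1.png')
cv2.imwrite('pics/crop_top.png',cv2.resize(a[100:300,140:460],None,fx=2.5,fy=2.5,interpolation=cv2.INTER_CUBIC))
cv2.imwrite('pics/crop_side.png',cv2.resize(b[140:340,220:420],None,fx=3,fy=3,interpolation=cv2.INTER_CUBIC))
```

```text
(no output)
```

View pics/crop_top.png

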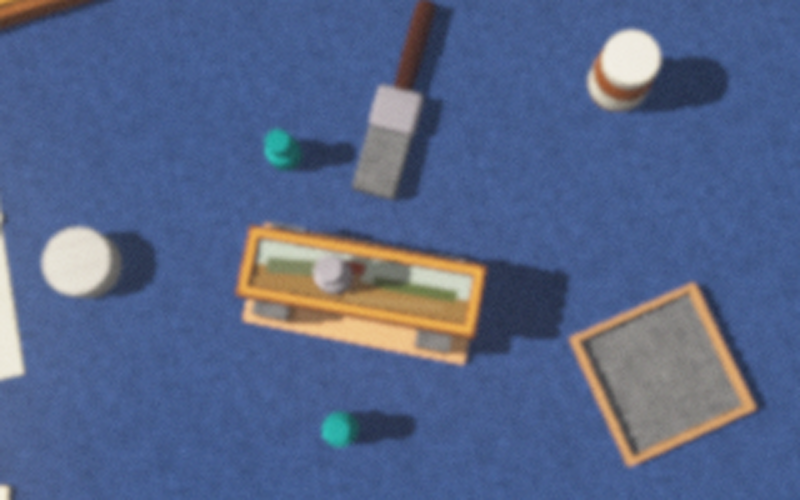

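View pics/crop_side.png

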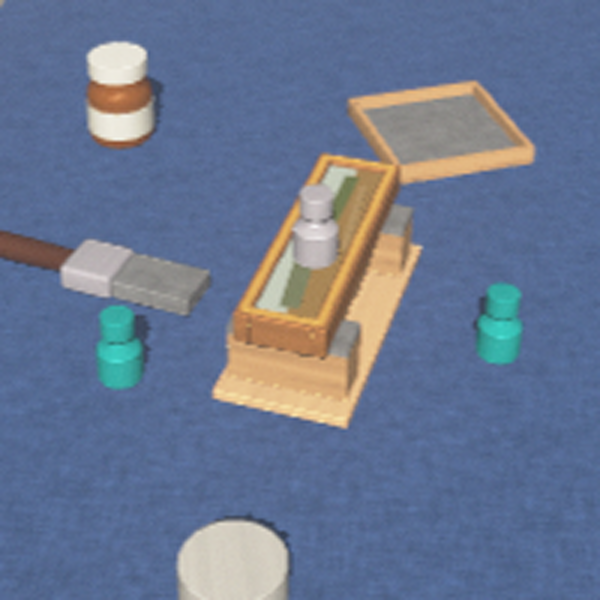

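Three things have the weight's shape. The steel one stands on the painting, at top (272,210) and side (326,218). The teal ones are at top (253,160) and (275,272). The crops show that the grey one on the panel is the weight I want. The tray is empty, to the right. Next I'll measure from the depth data.

Run:
```python
from h import *
for c in('top','side'):
    r=dict(np.load(f'pics/{c}1.npz'));P=cloud(r).reshape(-1,3);ok=r['z_map'].reshape(-1)>0
    near=ok&(np.hypot(P[:,0]-.594,P[:,1]-.13)<.13)
    m=near&(P[:,2]>.060)&(P[:,2]<.078)
    rc=cv2.minAreaRect(P[m][:,:2].astype(np.float32)*1000);print(c,'paint',m.sum(),rc,np.percentile(P[m][:,2],[5,50,95]))
    m=near&(P[:,2]>.1);print('knob',m.sum(),P[m].min(0),P[m].max(0),P[m].mean(0))
    m=near&(P[:,2]>.0785)&(P[:,2]<.09);print('foot',m.sum(),P[m].min(0),P[m].max(0))
    m=ok&(np.hypot(P[:,0]-.512,P[:,1]+.132)<.1)&(P[:,2]>.010)&(P[:,2]<.03)
    print('tray',m.sum(),cv2.minAreaRect(P[m][:,:2].astype(np.float32)*1000))
    m=near&(P[:,2]>.004)&(P[:,2]<.012);print('base',m.sum(),cv2.minAreaRect(P[m][:,:2].astype(np.float32)*1000))
```

```text
top paint 2639 ((594.2877197265625, 127.94266510009766), (199.97120666503906, 60.56788635253906), 78.44095611572266) [0.0672668  0.07037028 0.07471967]
knob 103 [0.5871599  0.13905665 0.10777617] [0.6085787  0.15856252 0.12233458] [0.59734478 0.14878072 0.11767411]
foot 14 [0.58324451 0.13466219 0.07926858] [0.59774529 0.15673885 0.08935348]
tray 576 ((514.5897827148438, -128.86965942382812), (120.38705444335938, 120.77690887451172), 22.35388946533203)
base 783 ((594.7567749023438, 127.31051635742188), (246.3590087890625, 232.9682159423828), 37.840728759765625)
side paint 1697 ((593.9530029296875, 128.27072143554688), (204.1436004638672, 60.93434143066406), 78.19400787353516) [0.06330589 0.07069533 0.07495044]
knob 127 [0.5873641  0.13895724 0.10005294] [0.60852055 0.16146853 0.12083994] [0.5979657  0.15381912 0.11442475]
foot 73 [0.58428762 0.1512708  0.07858729] [0.61192659 0.16489674 0.08998019]
tray 426 ((514.7042846679688, -128.36923217773438), (121.9838638305664, 127.74146270751953), 22.604450225830078)
base 971 ((600.7562255859375, 128.63909912109375), (214.41461181640625, 238.06268310546875), 28.646987915039062)
```

Call:
{"fn": "send_rows", "kwargs": {
  "targets": [
    [0.02,0.039,0,3.5,0],
    [0.025,0.039,0,3.5,0],
    [0.025,0.039,0,3.5,0],
    [0.025,0.039,0,3.5,0],
    [0.025,0.039,0,3.5,0],
    [0.025,0.039,0,3.5,0],
    [0.025,0.039,0,3.5,0],
    [0.025,0.039,0,3.5,0],
    [0.025,0.039,0,3.5,0],
    [0.025,0.039,0,3.5,0],
    [0.025,0.039,0,3.5,0],
    [0.025,0.039,0,3.5,0]
  ],
  "newtons": 30
}}

```text
clock: 2.7
tcp_pos: [0.4457, -0.0854, 0.2317]
orientation: [0.0, 0.959, -0.282, 0.001]
wrist_force: [1.3, -1.5, -0.2]
finger_gap: 0.0855
```

Call:
{"fn": "send_rows", "kwargs": {
  "targets": [
    [0.025,0.039,0,3.5,0],
    [0.025,0.039,0,3.5,0],
    [0.025,0.039,0,3.5,0],
    [0.025,0.039,0,3.5,0],
    [0.025,0.039,0,3.5,0],
    [0.027,0.039,0,3.7,0],
    [0,0,-0.03,0,0],
    [0,0,-0.03,0,0],
    [0,0,0,0,0],
    [0,0,0,0,0]
  ]
}}

```text
clock: 3.7
tcp_pos: [0.5964, 0.1467, 0.1713]
orientation: [0.0, 0.995, -0.102, -0.001]
wrist_force: [-0.4, -0.1, 0.4]
finger_gap: 0.0856
```

Run:
```python
from h import *
s=monitor.get_state();print(s['tcp_pos'],s['orientation'])
r=shot('side','side2.png');cv2.imwrite('pics/c2.png',cv2.resize(r['img'][140:300,240:420,::-1],None,fx=3,fy=3))
```

```text
[0.5963935  0.14674889 0.17128328] [ 1.86853450e-04  9.94801894e-01 -1.01826301e-01 -7.49160837e-04]
```

View pics/c2.png

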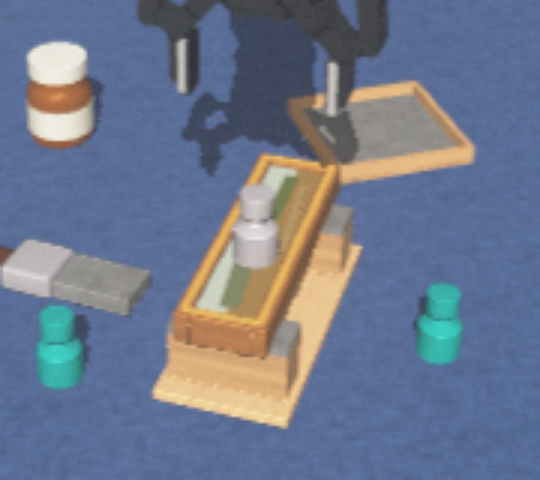

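The gripper is open above the panel and lined up across it. The steel weight is at (256,225) in this crop and clear of the fingers. Next: go down to the knob.

Call:
{"fn": "send_rows", "kwargs": {
  "targets": [
    [0.002,0.003,-0.02,0,0],
    [0,0,-0.03,0,0],
    [0,0,-0.02,0,0],
    [0,0,-0.008,0,0],
    [0,0,0,0,120],
    [0,0,0,0,150],
    [0,0,0,0,160],
    [0,0,0,0,160]
  ]
}}

```text
clock: 4.55
tcp_pos: [0.5998, 0.1499, 0.0948]
orientation: [-0.0, 0.995, -0.102, 0.001]
wrist_force: [-0.6, -0.1, 0.2]
finger_gap: 0.0319
```

Run:
```python
from h import *
s=monitor.get_state();print(s['tcp_pos'],s['wrist_force'],s['finger_gap'])
r=shot('side','side3.png');cv2.imwrite('pics/c3.png',cv2.resize(r['img'][140:300,240:420,::-1],None,fx=3,fy=3))
```

```text
[0.59984095 0.14989716 0.09476204] [-0.6289468  -0.08274256  0.15412713] 0.03194244303008268
```

View pics/c3.png

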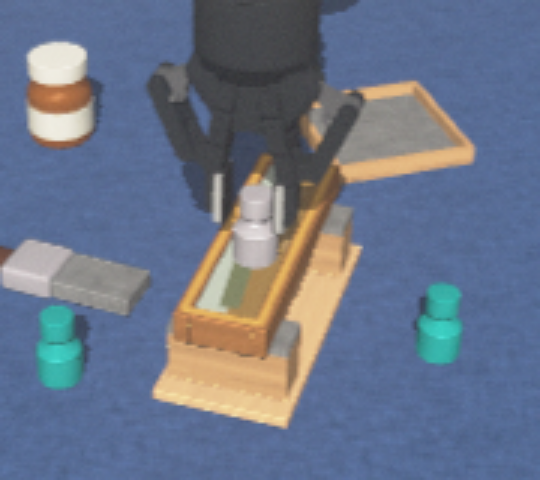

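Run:
```python
from h import *
r=dict(np.load('pics/side3.npz'));C=cloud(r);im=r['img'].astype(int)
for v in (205,208,211):
    print(v)
    for u in range(308,340): print(u,im[v,u].tolist(),np.round(C[v,u],3).tolist())
r=shot('top','top3.png');cv2.imwrite('pics/c3t.png',cv2.resize(r['img'][160:260,220:340,::-1],None,fx=5,fy=5))
```

```text
205
308 [71, 73, 87] [0.651, -0.025, 0.001]
309 [72, 74, 76] [0.63, 0.15, 0.115]
310 [108, 107, 108] [0.627, 0.154, 0.118]
311 [168, 166, 159] [0.626, 0.15, 0.116]
312 [200, 198, 189] [0.623, 0.155, 0.119]
313 [165, 161, 155] [0.621, 0.155, 0.119]
314 [85, 86, 83] [0.619, 0.158, 0.121]
315 [60, 59, 62] [0.618, 0.153, 0.118]
316 [58, 56, 58] [0.616, 0.148, 0.115]
317 [61, 60, 69] [0.615, 0.143, 0.112]
318 [66, 67, 77] [0.628, -0.029, -0.0]
319 [118, 104, 100] [0.625, -0.028, 0.001]
320 [171, 157, 153] [0.608, 0.151, 0.118]
321 [192, 185, 185] [0.606, 0.154, 0.12]
322 [191, 181, 185] [0.604, 0.152, 0.118]
323 [193, 183, 183] [0.602, 0.154, 0.12]
324 [192, 183, 182] [0.601, 0.153, 0.119]
325 [193, 184, 185] [0.599, 0.154, 0.12]
326 [192, 183, 184] [0.597, 0.154, 0.12]
327 [193, 184, 185] [0.595, 0.154, 0.12]
328 [194, 186, 186] [0.593, 0.152, 0.119]
329 [191, 184, 186] [0.591, 0.155, 0.121]
330 [154, 149, 150] [0.589, 0.151, 0.119]
331 [152, 148, 145] [0.587, 0.163, 0.127]
332 [200, 197, 190] [0.585, 0.165, 0.128]
333 [191, 190, 182] [0.583, 0.168, 0.13]
334 [147, 145, 141] [0.581, 0.16
[... 2118 characters left out ...]
108]
323 [198, 190, 192] [0.602, 0.156, 0.107]
324 [206, 196, 196] [0.6, 0.159, 0.109]
325 [203, 193, 193] [0.598, 0.158, 0.109]
326 [198, 190, 189] [0.596, 0.159, 0.11]
327 [188, 179, 181] [0.594, 0.159, 0.11]
328 [178, 174, 173] [0.592, 0.156, 0.108]
329 [164, 159, 159] [0.591, 0.156, 0.108]
330 [137, 131, 131] [0.589, 0.152, 0.106]
331 [158, 153, 149] [0.586, 0.164, 0.114]
332 [199, 196, 190] [0.584, 0.164, 0.114]
333 [184, 181, 173] [0.583, 0.164, 0.114]
334 [135, 131, 130] [0.581, 0.163, 0.114]
335 [70, 71, 73] [0.579, 0.162, 0.113]
336 [69, 70, 72] [0.577, 0.159, 0.111]
337 [70, 71, 73] [0.575, 0.161, 0.113]
338 [78, 74, 71] [0.573, 0.163, 0.114]
339 [133, 109, 82] [0.571, 0.157, 0.11]
```

View pics/c3t.png

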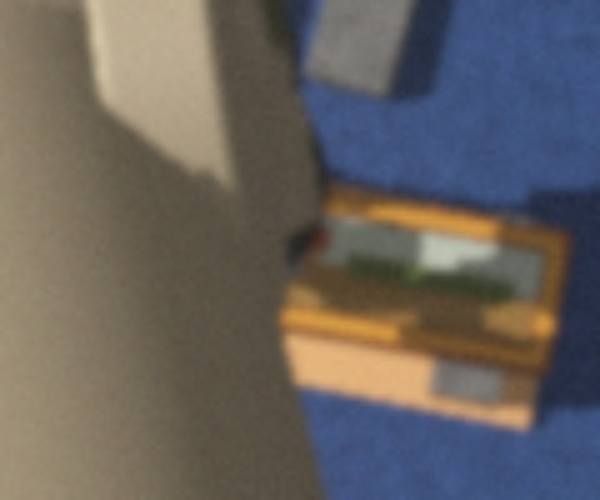

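The depth data puts the pad midpoint about 2 mm too far in +x of the knob, while y and z are fine. I'll shift by that and close.

Call:
{"fn": "send_rows", "kwargs": {
  "targets": [
    [-0.002,0,-0.001,0,160],
    [0,0,0,0,175],
    [0,0,0,0,185],
    [0,0,0,0,200],
    [0,0,0,0,230],
    [0,0,0,0,255],
    [0,0,0,0,255],
    [0,0,0,0,255]
  ],
  "newtons": 30
}}

```text
clock: 5.45
tcp_pos: [0.5974, 0.1499, 0.0933]
orientation: [-0.0, 0.995, -0.102, 0.001]
wrist_force: [-0.1, 0.4, 5.6]
finger_gap: 0.0205
```

Call:
{"fn": "send_rows", "kwargs": {
  "targets": [
    [0,0,0.003,0,255],
    [0,0,0.007,0,255],
    [0,0,0.02,0,255],
    [0,0,0.03,0,255],
    [0,0,0,0,255],
    [0,0,0,0,255]
  ],
  "newtons": 40
}}

```text
clock: 6.05
tcp_pos: [0.5973, 0.1499, 0.1528]
orientation: [-0.0, 0.995, -0.102, 0.001]
wrist_force: [0.2, -0.2, -1.7]
finger_gap: 0.0206
```

Run:
```python
from h import *
s=monitor.get_state();print(s['tcp_pos'],s['wrist_force'],s['finger_gap'])
r=shot('side','side4.png');cv2.imwrite('pics/c4.png',cv2.resize(r['img'][140:300,240:420,::-1],None,fx=3,fy=3))
```

```text
[0.59732594 0.14992059 0.1528018 ] [ 0.15010309 -0.17073722 -1.74239902] 0.020576975802663693
```

View pics/c4.png

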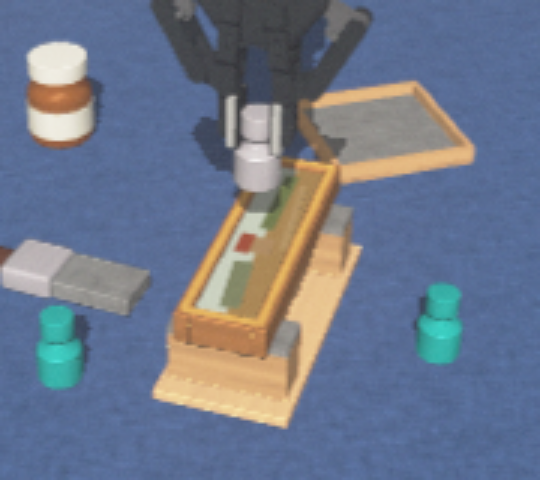

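The weight hangs upright in the fingers at crop (257,150), and the painting hasn't moved. Now over to the tray.

Call:
{"fn": "send_rows", "kwargs": {
  "targets": [
    [-0.004,-0.014,0,0,255],
    [-0.008,-0.026,0,0,255],
    [-0.01,-0.034,0,0,255],
    [-0.01,-0.034,0,0,255],
    [-0.01,-0.034,0,0,255],
    [-0.01,-0.034,0,0,255],
    [-0.01,-0.034,0,0,255],
    [-0.01,-0.034,-0.01,0,255],
    [-0.007,-0.022,-0.02,0,255],
    [-0.004,-0.012,-0.03,0,255],
    [0,0,-0.03,0,255],
    [0,0,-0.01,0,255]
  ]
}}

```text
clock: 7.3
tcp_pos: [0.5099, -0.128, 0.0485]
orientation: [-0.001, 0.995, -0.103, -0.004]
wrist_force: [-0.8, -0.0, -2.3]
finger_gap: 0.0207
```

Run:
```python
from h import *
s=monitor.get_state();print(s['tcp_pos'],s['wrist_force'],s['finger_gap'])
r=shot('side','side5.png');cv2.imwrite('pics/c5.png',cv2.resize(r['img'][100:260,260:440,::-1],None,fx=3,fy=3))
```

```text
[ 0.50993853 -0.12800807  0.04847646] [-0.78907379 -0.00907207 -2.33403206] 0.020690648425835487
```

View pics/c5.png

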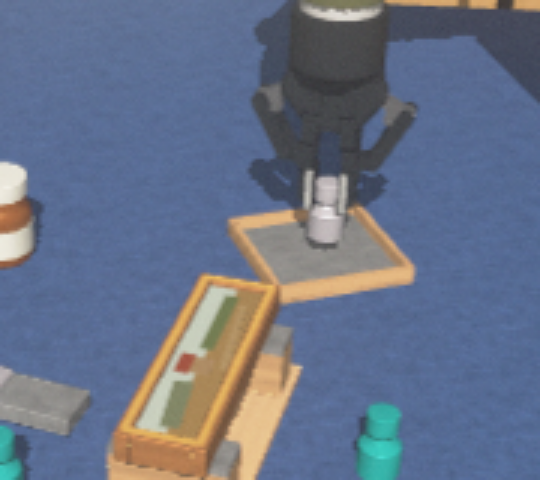

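Call:
{"fn": "send_rows", "kwargs": {
  "targets": [
    [0,0,-0.006,0,255],
    [0,0,-0.005,0,255],
    [0,0,-0.002,0,255],
    [0,0,0,0,255]
  ]
}}

```text
clock: 7.75
tcp_pos: [0.5144, -0.128, 0.0398]
orientation: [0.0, 0.995, -0.101, 0.0]
wrist_force: [0.0, 0.2, -2.1]
finger_gap: 0.0205
```

Call:
{"fn": "send_rows", "kwargs": {
  "targets": [
    [0,0,-0.004,0,255],
    [0,0,-0.002,0,255],
    [0,0,-0.001,0,255],
    [0,0,0,0,255],
    [0,0,0,0,255]
  ]
}}

```text
clock: 8.25
tcp_pos: [0.5139, -0.1282, 0.0323]
orientation: [0.0, 0.995, -0.102, 0.0]
wrist_force: [-0.6, 0.0, -1.2]
finger_gap: 0.0201
```

Call:
{"fn": "send_rows", "kwargs": {
  "targets": [
    [0,0,-0.001,0,255],
    [0,0,0,0,255],
    [0,0,-0.0005,0,255],
    [0,0,0,0,255]
  ]
}}

```text
clock: 8.65
tcp_pos: [0.5139, -0.1281, 0.0308]
orientation: [-0.0, 0.995, -0.102, 0.0]
wrist_force: [0.3, -0.2, -0.7]
finger_gap: 0.0201
```

Call:
{"fn": "send_rows", "kwargs": {
  "targets": [
    [0,0,-0.0007,0,255],
    [0,0,0,0,255],
    [0,0,0,0,255]
  ]
}}

```text
clock: 8.95
tcp_pos: [0.514, -0.1282, 0.0303]
orientation: [0.0, 0.995, -0.102, 0.0]
wrist_force: [-0.6, -0.5, 1.2]
finger_gap: 0.0203
```

Contact: the wrist force went from −2 N to +1.2 N. I'll open slowly.

Call:
{"fn": "send_rows", "kwargs": {
  "targets": [
    [0,0,0,0,190],
    [0,0,0,0,180],
    [0,0,0,0,165],
    [0,0,0,0,140],
    [0,0,0,0,100],
    [0,0,0,0,60],
    [0,0,0.005,0,40],
    [0,0,0.02,0,0],
    [0,0,0.04,0,0],
    [0,0,0.05,0,0],
    [0,0,0.03,0,0]
  ]
}}

```text
clock: 10.05
tcp_pos: [0.515, -0.1285, 0.1791]
orientation: [0.001, 0.995, -0.102, 0.002]
wrist_force: [0.1, -0.2, -0.2]
finger_gap: 0.0853
```

Run:
```python
from h import *
s=monitor.get_state();print(s['tcp_pos'],s['wrist_force'],s['finger_gap'])
r=shot('side','side6.png');cv2.imwrite('pics/c6.png',cv2.resize(r['img'][140:300,240:420,::-1],None,fx=3,fy=3))
P=cloud(r).reshape(-1,3);ok=r['z_map'].reshape(-1)>0
m=ok&(np.hypot(P[:,0]-.594,P[:,1]-.13)<.13)&(P[:,2]>.062)&(P[:,2]<.078)
print(cv2.minAreaRect(P[m][:,:2].astype(np.float32)*1000))
m=ok&(np.hypot(P[:,0]-.514,P[:,1]+.13)<.03)&(P[:,2]>.04)&(P[:,2]<.07);print(P[m].mean(0),P[m].max(0))
```

```text
[ 0.5149596  -0.12854775  0.17905473] [ 0.12159842 -0.18784167 -0.21474764] 0.0852754294665756
((594.017822265625, 127.76744842529297), (206.27638244628906, 60.541526794433594), 78.38524627685547)
[ 0.51514781 -0.12442887  0.051297  ] [ 0.52549594 -0.11722594  0.05784293]
```

View pics/c6.png

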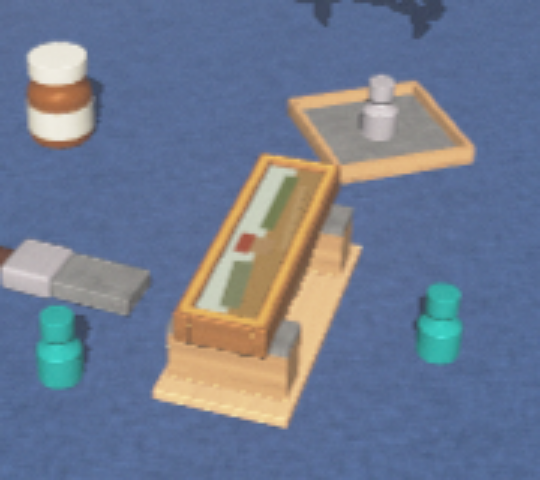

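The weight stands upright in the tray at crop (380,110), with its top at about 0.055–0.058 m. The painting hasn't moved. Next I'll go over the middle of the painting.

Call:
{"fn": "send_rows", "kwargs": {
  "targets": [
    [0.005,0.017,0,0,0],
    [0.01,0.033,0,0,0],
    [0.012,0.04,0,0,0],
    [0.012,0.04,0,0,0],
    [0.012,0.04,0,0,0],
    [0.012,0.04,0,0,0],
    [0.01,0.03,0,0,0],
    [0.006,0.017,-0.02,0,0],
    [0,0,-0.03,0,0],
    [0,0,0,0,0],
    [0,0,0,0,0],
    [0,0,0,0,0]
  ]
}}

```text
clock: 11.3
tcp_pos: [0.5937, 0.1284, 0.1266]
orientation: [-0.0, 0.995, -0.102, 0.001]
wrist_force: [-0.4, -1.1, 0.3]
finger_gap: 0.0851
```

Run:
```python
from h import *
s=monitor.get_state();print(s['tcp_pos'],s['orientation'],s['wrist_force'],s['finger_gap'])
r=shot('side','side7.png');cv2.imwrite('pics/c7.png',cv2.resize(r['img'][140:300,240:420,::-1],None,fx=3,fy=3))
```

```text
[0.59366201 0.12840659 0.12663302] [-1.13445129e-04  9.94764523e-01 -1.02189324e-01  9.34146018e-04] [-0.35285008 -1.11701274  0.30805821] 0.08509497912484768
```

View pics/c7.png

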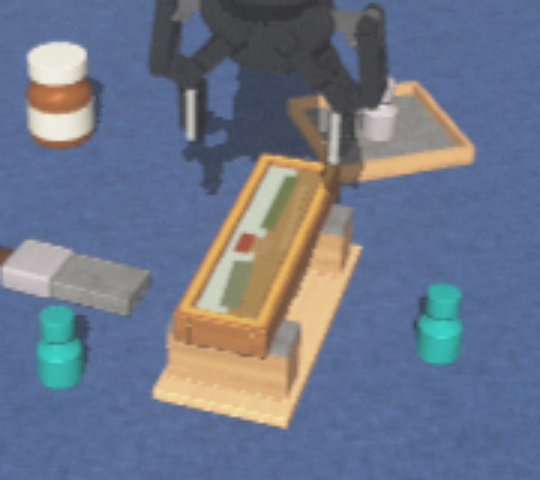

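The fingers straddle the panel, at crop (192,130) and (335,150). Going down past the long edges.

Call:
{"fn": "send_rows", "kwargs": {
  "targets": [
    [0,0,-0.02,0,0],
    [0,0,-0.02,0,0],
    [0,0,-0.01,0,0],
    [0,0,-0.01,0,0],
    [0,0,-0.01,0,0],
    [0,0,-0.01,0,0],
    [0,0,-0.01,0,0],
    [0,0,0,0,0],
    [0,0,0,0,30],
    [0,0,0,0,50]
  ]
}}

```text
clock: 12.35
tcp_pos: [0.5933, 0.1289, 0.0356]
orientation: [-0.0, 0.995, -0.102, 0.0]
wrist_force: [0.0, -0.5, -0.1]
finger_gap: 0.0683
```

Run:
```python
from h import *
s=monitor.get_state();print(s['tcp_pos'],s['wrist_force'],s['finger_gap'])
r=shot('side','side8.png');cv2.imwrite('pics/c8.png',cv2.resize(r['img'][140:300,240:420,::-1],None,fx=3,fy=3))
```

```text
[0.59330751 0.12891254 0.03557258] [ 0.03965178 -0.45067477 -0.07976162] 0.06830998003585816
```

View pics/c8.png

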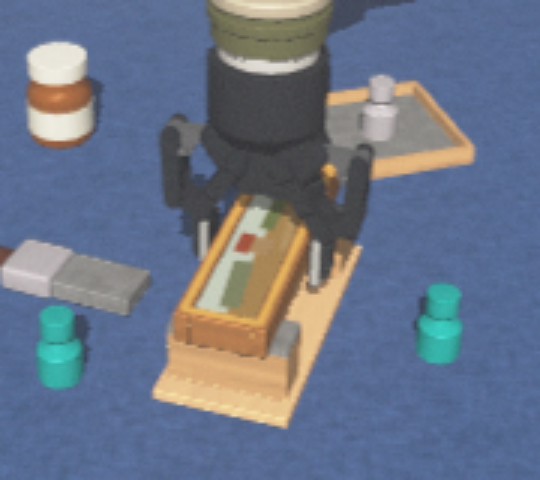

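Call:
{"fn": "send_rows", "kwargs": {
  "targets": [
    [0,0,0,0,65],
    [0,0,0,0,75],
    [0,0,0,0,90],
    [0,0,0,0,255],
    [0,0,0,0,255],
    [0,0,0,0,255]
  ],
  "newtons": 70
}}

```text
clock: 13.0
tcp_pos: [0.5936, 0.1289, 0.036]
orientation: [-0.0, 0.995, -0.102, 0.001]
wrist_force: [0.4, -0.6, 6.1]
finger_gap: 0.0592
```

Call:
{"fn": "send_rows", "kwargs": {
  "targets": [
    [0,0,0.002,0,255],
    [0,0,0.003,0,255],
    [0,0,0.005,0,255],
    [0,0,0.01,0,255],
    [0,0,0.01,0,255],
    [0,0,0,0,255],
    [0,0,0,0,255]
  ]
}}

```text
clock: 13.7
tcp_pos: [0.5935, 0.1289, 0.0659]
orientation: [-0.0, 0.995, -0.102, 0.001]
wrist_force: [-0.0, -0.6, -2.7]
finger_gap: 0.0593
```

Run:
```python
from h import *
s=monitor.get_state();print(s['tcp_pos'],s['wrist_force'],s['ft_torque'],s['finger_gap'])
r=shot('side','side9.png');cv2.imwrite('pics/c9.png',cv2.resize(r['img'][140:300,240:420,::-1],None,fx=3,fy=3))
```

```text
[0.59348359 0.12890173 0.06586605] [-0.02137804 -0.63130428 -2.74788311] [ 0.06641499 -0.00230119  0.04509292] 0.05925828292248738
```

View pics/c9.png

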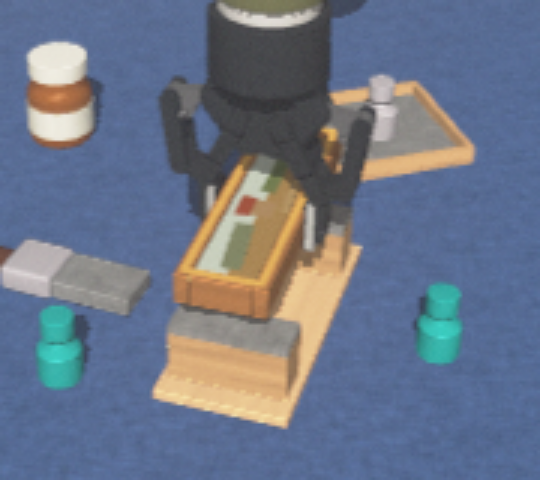

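The painting is held and has lifted evenly off both rests. I'll raise it the rest of the way.

Call:
{"fn": "send_rows", "kwargs": {
  "targets": [
    [0,0,0.005,0,255],
    [0,0,0.01,0,255],
    [0,0,0.015,0,255],
    [0,0,0.015,0,255],
    [0,0,0.015,0,255],
    [0,0,0.015,0,255],
    [0,0,0.01,0,255],
    [0,0,0.005,0,255],
    [0,0,0,0,255],
    [0,0,0,0,255],
    [0,0,0,0,255],
    [0,0,0,0,255]
  ]
}}

```text
clock: 14.95
tcp_pos: [0.5924, 0.1288, 0.1543]
orientation: [0.0, 0.995, -0.102, -0.001]
wrist_force: [-0.2, -1.4, -3.4]
finger_gap: 0.0596
```

Run:
```python
from h import *
s=monitor.get_state();print(s['clock'],s['tcp_pos'],s['wrist_force'],s['finger_gap'],np.abs(s['qvel']).max())
r=shot('side','side10.png');cv2.imwrite('pics/c10.png',cv2.resize(r['img'][110:290,240:420,::-1],None,fx=3,fy=3))
P=cloud(r).reshape(-1,3);im=r['img'].reshape(-1,3).astype(int);ok=r['z_map'].reshape(-1)>0
m=ok&(np.abs(P[:,0]-.6)<.06)&(np.abs(P[:,1]-.13)<.13)&(P[:,2]>.15)&(P[:,2]<.2)&(im[:,0]-im[:,2]>60)
Q=P[m]
print(len(Q),np.round(Q.min(0),3),np.round(Q.max(0),3))
# level along y: max z at ends
for a,b in((.02,.05),(.05,.08),(.17,.2),(.2,.24)):
    k=Q[(Q[:,1]>a)&(Q[:,1]<b)];print(a,len(k),np.percentile(k[:,2],[10,50,90]).round(4) if len(k) else '')
for n in('tin','jar','brush','weight'): print(n,[np.round(d['xyz'],3).tolist() for d in eyes.tip_of(n,'side')])
```

```text
14.95 [0.59244425 0.12880867 0.15429646] [-0.24527494 -1.39876252 -3.39635711] 0.05959025022965053 0.0037868216112753386
1107 [0.548 0.037 0.17 ] [0.641 0.233 0.194]
0.02 17 [0.1915 0.1924 0.1932]
0.05 20 [0.1913 0.1921 0.1929]
0.17 170 [0.1874 0.1908 0.1927]
0.2 528 [0.1745 0.1869 0.1922]
tin [[0.624, 0.378, 0.001]]
jar [[0.781, -0.104, 0.001], [0.771, 0.093, -0.002]]
brush [[0.773, 0.092, -0.0]]
weight [[0.719, 0.201, -0.001], [0.474, 0.155, -0.001], [0.509, -0.128, 0.007]]
```

View pics/c10.png

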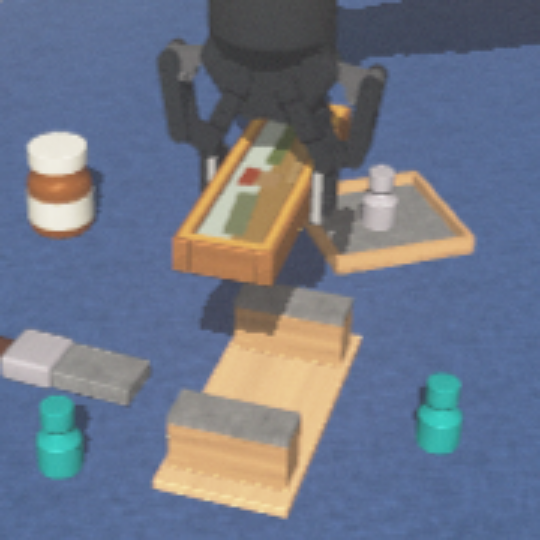

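The top of the frame is at 0.192–0.193 m at both ends, so the panel is level and its underside is at about 0.17 m. The weight stands in the tray and the jar, brush and tin are where they were. One short hold to settle, then I hand in.

Call:
{"fn": "send_rows", "kwargs": {
  "targets": [
    [0,0,0,0,255],
    [0,0,0,0,255],
    [0,0,0,0,255],
    [0,0,0,0,255]
  ]
}}

```text
clock: 15.6
tcp_pos: [0.5929, 0.1288, 0.1551]
orientation: [0.0, 0.995, -0.102, 0.0]
wrist_force: [-0.6, -0.1, -4.1]
finger_gap: 0.0592
```

```bash
python3 -c "
from h import *
s=monitor.get_state();print(s['clock'],s['tcp_pos'],s['wrist_force'],s['finger_gap'])
print(ticket.hand_in())"
```

```text
15.6 [0.59293157 0.12884046 0.1551368 ] [-0.57519284 -0.09960045 -4.09567975] 0.05924701442516123
the job is handed in; nothing more can be done
None
```

I took the steel weight off by its knob and stood it upright in the tray. Then I gripped the frame by its long edges at the middle, lifted it straight up and handed in at 15.6 s, still holding it; the hand-in gives no verdict.

- **Painting:** the top of the frame measured about 0.192–0.193 m at both ends, so it is level. Its underside is at about 0.17 m, roughly 12 cm above the rests. It is about 1–2 mm from where it lay, still over the cradle. The finger opening was steady at 59 mm and the grip set to 70 N.
- **Weight:** it stands in the tray about 5 mm or less from its centre, and looks upright in the last picture.
- **Jar, brush and tin:** they are where they were at the start, to within about 5 mm, which is about the detector's error.

No check failed. The only disagreements were small: the pads were about 2 mm off the knob on the first approach, which I corrected before closing. The finger opening also read 20.5 mm on the 22 mm knob.

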